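Put the stain bottles back into their own drip cups

ROBOT

A 7-joint arm with a two-finger parallel gripper is mounted at the origin on a cart in front of the work surface, level with it; the furniture and walls round the work are solid. World frame = base frame: x ahead of the robot, y to its left, z up, the work surface at z = 0. Lengths are in m, angles in rad, forces in N, time in s.
With the tool pointing down it reaches from about 0.4 to 0.85 m from the base axis. Payload 4.5 kg.
Tool frame: the origin (TCP) lies on the centre line of the jaws, within the pads' length; the fingertips stand r.tip_extent ahead of it and the grasp point (between the pads) is the TCP (r.tip_extent is the distance from the TCP to the fingertips, in m); z points along the fingers, y is the line along which they close (so a half turn about z gives the same grasp; the last joint's range is limited). The gripper opens to 88 mm and grips with 3 to 60 N. Pads are 18 mm wide; open, the fingers measure 123 mm over their backs; the gripper's body (75 mm by 187 mm) begins 45 mm behind the grasp point.
Start: joints at [-1.274, 0.689, -0.195, 1.565, 0.157, 0.902, -0.215], TCP at [0.162, 0.604, 0.258] pointing down, gripper open.
Joint ranges: [-3.01, 3.01], [-0.46, 2.08], [-1.47, 1.51], [0.13, 2.56], [-1, 4.14], [0.04, 2.09], [-2.66, 2.66]. Speed limits (rad/s): [2.57, 2.57, 3.14, 3.14, 3.14, 3.14, 3.14].

INTERFACE

Orientations are given as a unit quaternion [x, y, z, w].
In Python, from plant import sensors, vision, finish_job, r gives the robot as it stands. The module is installed in compiled form; this text tells all that it offers.
- The arm moves only by the tool step_arm, never from a script. Its argument "steps" is a list of rows, each a list of 2 entries, a list of its own where there are three numbers: the shift along the tool's x, y, z in cm, then the turn, a rotation vector about the tool's x, y, z in degrees. A call has 1 to 12 rows; each row shifts and turns the commanded pose from where the row before left it, along the tool's axes as they then stand; what a row does not reach is not made up. A row lasts 1/8 s, in which the tool goes at most 62.5 mm and 10.7 degrees, less where a joint would pass 70% of its speed; a pose out of reach is approached as far as the arm can. A call with a gripper value outside its range is refused whole. "claw" is the opening, from -1 (shut) to 1 (fully open), set as the call begins (left out, the last holds). The fingers move at their own pace and stop on an object; "grip_force" is the grip in N (left out, the last holds). Time passes only in rows, so rows that do not move let the fingers close. It gives the time, the measured TCP pose, the force, the opening and the grip force at its end, in the units of the state.
- sensors.get_state(): the state, without advancing time (a new reading comes with each control period).
- vision.snapshot(name): name is "scene" or "top"; returns a dict with "img" (400x640x3 uint8, red, green, blue), "fx", "fy", "cx", "cy" (pixels), "k1" (the pictures are not rectified: a ray, as slopes to the right and down, at radius r is drawn at 1 + k1 r^2 times it, then the intrinsics apply), "position" and "rotation" of the camera in the world. Camera axes: x right, y down, z forward; pixel columns grow to the right and rows downward; lengths in m; the calibration is good to about 2 mm. A picture is of the moment at which its call begins. There is no depth.
- finish_job(): hands the job in; it is judged then, once.
The state is a dict: "clock": time; "q": joint angles; "qd": joint speeds; "joint_torque": joint torques, N m; "tool_pos": TCP position; "eef_rot": TCP orientation; "contact_force": force on the tool from outside, world axes, zero at the start; "moment": the same for the moment, N m; "opening": opening from 0.0 (shut) to 1.0 (fully open); "finger_force": force on a finger pad.
Only numpy, scipy, OpenCV 4.12 (cv2) and the standard library are available. Lean on these libraries where they do the work, as an engineer would, in place of code of your own. Each camera call takes 0.05 s, during which the arm holds its last target. There are 200 camera calls.

TASK

The three slide-stain bottles were put back into the wrong drip cups of the staining caddy: move each into the cup of its own colour - the crimson bottle into the crimson cup, the violet bottle into the violet cup, the white bottle with the green cap into the green cup. Their undersides are wet with stain, so never stand one on the worktop: use the white spare cup, which ends up empty, to park a bottle on the way. Keep the bottles upright, set them down without dropping them, and leave the timer and the small oil bottle where they are.

Things in the scene. Friction and masses are not known exactly. Their poses are not given: they have to be found in the camera images.
- fixer_bottle_mid (a point): white bottle with a green cap (fixative); round, 54 mm diameter, 122 mm tall with its cap, about 0.15 kg. The side is straight up to 78 mm above its underside, then come the shoulder and the 32 mm wide fixed screw cap. This point is on its axis, half-way up (61 mm above the underside); z towards the cap. It stands in a wrong drip cup at the start.
- crimson_bottle_mid (a point): crimson bottle with a white cap (first stain); round, 48 mm diameter, 106 mm tall with its cap, about 0.13 kg. The side is straight up to 68 mm above its underside, then come the shoulder and the 29 mm wide fixed screw cap. This point is on its axis, half-way up (53 mm above the underside); z towards the cap. It stands in a wrong drip cup at the start.
- violet_bottle_mid (a point): dark violet bottle with a white cap (second stain); round, 48 mm diameter, 106 mm tall with its cap, about 0.12 kg. The side is straight up to 68 mm above its underside, then come the shoulder and the 29 mm wide fixed screw cap. This point is on its axis, half-way up (53 mm above the underside); z towards the cap. It stands in a wrong drip cup at the start.
- cup_green_floor (a point): a dark green plastic drip cup, one of four alike but for colour, dropped into the four wells of the caddy in any order; cannot move. Home of the white bottle with the green cap. This point is the centre of its inner floor, 10 mm above the worktop; z up, x across the row of cups, y along it. Inside it is round, 65 mm wide at the floor and 76 mm at the mouth; the rim is 84 mm over its outside and its top is 23 mm above the inner floor.
- cup_crimson_floor (a point): a crimson plastic drip cup, one of four alike but for colour, dropped into the four wells of the caddy in any order; cannot move. Home of the crimson bottle. This point is the centre of its inner floor, 10 mm above the worktop; z up, x across the row of cups, y along it. Inside it is round, 65 mm wide at the floor and 76 mm at the mouth; the rim is 84 mm over its outside and its top is 23 mm above the inner floor.
- cup_violet_floor (a point): a dark violet plastic drip cup, one of four alike but for colour, dropped into the four wells of the caddy in any order; cannot move. Home of the violet bottle. This point is the centre of its inner floor, 10 mm above the worktop; z up, x across the row of cups, y along it. Inside it is round, 65 mm wide at the floor and 76 mm at the mouth; the rim is 84 mm over its outside and its top is 23 mm above the inner floor.
- cup_spare_floor (a point): a white plastic drip cup, one of four alike but for colour, dropped into the four wells of the caddy in any order; cannot move. The spare cup: empty at the start, and takes any of the bottles. This point is the centre of its inner floor, 10 mm above the worktop; z up, x across the row of cups, y along it. Inside it is round, 65 mm wide at the floor and 76 mm at the mouth; the rim is 84 mm over its outside and its top is 23 mm above the inner floor.
- caddy: staining caddy: a grey deck 104 x 384 mm with four wells in a row, 90 mm apart, that hold the drip cups; it cannot move. Origin on the worktop under its middle; x across it, y along the row; the deck's top is 24 mm above the worktop.
- bench_timer_mid (a point): white timer, 64 x 64 x 20 mm, lying loose on the worktop on the robot's side of the caddy, not to be moved; this point is its centre.
- oil_dropper_mid (a point): small brown oil dropper bottle with a black cap, 28 mm diameter, 66 mm tall, standing loose on the worktop behind the caddy, not to be moved; this point is on its axis half-way up.
Mind the look-alikes: they are no part of the job. Leave any yellow look-alike of the part that bears cup_crimson_floor alone.

How it is judged:
By the outcome, as a careful person would: the job done as asked, in the order asked, and still so for the second after the job is handed in, with the robot touching nothing.
It also fails if it takes over 96 s, if anything falls off the work surface, if the arm or the gripper's body presses on something with over 40 N, if the wrist force passes 120 N, or if a joint passes its speed limit or range.

## Working session

There is one attempt and no reset: what is moved stays moved. The work goes in short steps, Python scripts to look and compute and a tool call to move; the robot and the scene stay as the last step left them, time stands still between calls to the robot, and variables do not carry over. Pictures are saved under pics/ and viewed, at most 14 in all, crops included, and the job is handed in when it is done.

Besides the shell and the picture viewer there is one more tool, called as name([rows], argument=value, ...), one row to a line, values as JSON. step_arm: Moves the arm, as the interface text tells. Its arguments: {"type":"object","properties":{"steps":{"type":"array"},"claw":{"type":"number"},"grip_force":{"type":"number"}},"required":["steps"]}

```bash
mkdir -p pics
python3 - <<'E'
from plant import sensors, vision, r
import cv2
s=sensors.get_state(); print({k:(v if isinstance(v,float) else [round(float(x),4) for x in v] if hasattr(v,'__len__') else v) for k,v in s.items()}); print(r.tip_extent)
for n in("scene","top"):
    d=vision.snapshot(n); cv2.imwrite(f"pics/{n}0.png",d["img"][:,:,::-1]); print(n,{k:v for k,v in d.items() if k!="img"})
E
```

```text
{'clock': 0.0, 'q': [-1.2742, 0.69, -0.1945, 1.5663, 0.1573, 0.9025, -0.2151], 'qd': [-0.0024, 0.0003, 0.0009, -0.0018, 0.0009, -0.0021, -0.001], 'joint_torque': [0.0002, -52.7578, -1.2669, -15.3433, -0.0526, 0.0065, 0.0002], 'tool_pos': [0.1623, 0.603, 0.2569], 'eef_rot': [0.131, 0.9914, -0.0009, -0.0001], 'contact_force': [0.1012, 0.1754, 0.8224], 'moment': [0.0205, -0.0122, -0.0446], 'finger_force': 0.0, 'opening': 1.0004644938332352}
0.019
scene {'fx': 472.6171214161271, 'fy': 472.6171214161271, 'cx': 325.8055470694231, 'cy': 197.27137846660656, 'k1': -0.13429190667012234, 'position': array([-0.05734986, -0.6507258 ,  0.50990337]), 'rotation': array([ 0.77932409, -0.37438596,  0.21612396, -0.4536293 ])}
top {'fx': 363.7347089630212, 'fy': 363.7347089630212, 'cx': 319.61414648368253, 'cy': 202.06499135472788, 'k1': 0.009450340404764808, 'position': array([ 0.41879708, -0.16876853,  0.93870367]), 'rotation': array([-0.70119625,  0.70995925, -0.03926265,  0.05234629])}
```

View pics/scene0.png

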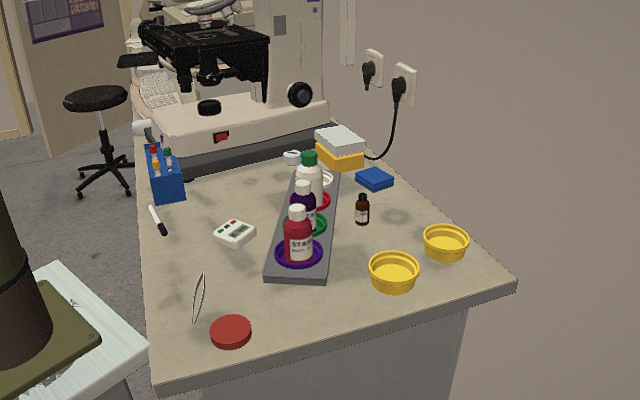

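View pics/top0.png

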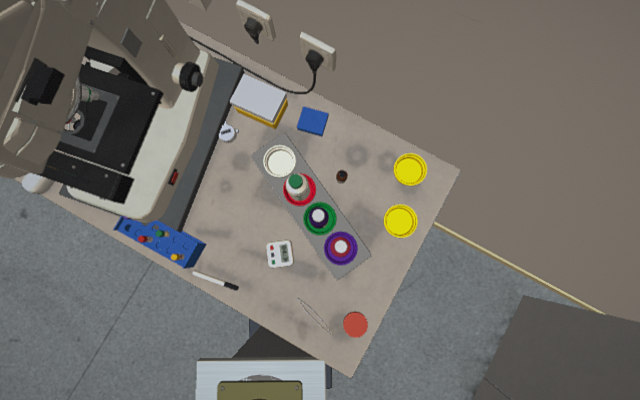

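The scene view shows the caddy. From its near end, the top-view cups are violet (341,248) holding the crimson bottle, green (320,218) holding the violet bottle, crimson (300,189) holding the white bottle, and the empty white spare (280,161). The two yellow cups at (410,169) and (400,221) are look-alikes, and the red disc at (355,324) is clutter. I'll measure and confirm in one enlarged crop.

```bash
cat > h.py <<'E'
import numpy as np, cv2
from scipy.spatial.transform import Rotation as R
from plant import sensors, vision
def _dist(d): return np.array([d["k1"],0,0,0,0.])
def _K(d): return np.array([[d["fx"],0,d["cx"]],[0,d["fy"],d["cy"]],[0,0,1.]])
def pix2plane(d,uv,z):
    n=cv2.undistortPoints(np.float64(uv).reshape(-1,1,2),_K(d),_dist(d)).reshape(-1,2)
    ray=R.from_quat(d["rotation"]).apply(np.c_[n,np.ones(len(n))]); p=np.array(d["position"])
    return p+ray*((z-p[2])/ray[:,2])[:,None]
def proj(d,P):
    Q=R.from_quat(d["rotation"]).inv()
    return cv2.projectPoints(np.float64(P).reshape(-1,1,3),Q.as_rotvec(),-Q.apply(d["position"]),_K(d),_dist(d))[0].reshape(-1,2)
E
python3 - <<'E'
from h import *
d=vision.snapshot("top")
names=["spare","crimson","green","violet"]
px=[(280,161),(300,189),(320,218),(341,248)]
P=pix2plane(d,px,0.033); print(P.round(3))
print("caps",pix2plane(d,[(296,182)],.132).round(3),pix2plane(d,[(319,216),(341,247)],.116).round(3))
print("dropper",pix2plane(d,[(342,176)],.066).round(3),"timer",pix2plane(d,[(279,254)],.02).round(3), "deck corners",pix2plane(d,[(286,134),(251,157),(339,278),(370,254)],.024).round(3))
im=d["img"].copy()
x0,y0,x1,y1=235,115,385,290
c=cv2.resize(im[y0:y1,x0:x1,::-1],None,fx=3.4,fy=3.4,interpolation=cv2.INTER_CUBIC)
cv2.imwrite("pics/crop1.png",c)
E
```

```text
[[ 0.644 -0.053  0.033]
 [ 0.571 -0.103  0.033]
 [ 0.497 -0.153  0.033]
 [ 0.422 -0.204  0.033]]
caps [[ 0.57  -0.102  0.132]] [[ 0.494 -0.152  0.116]
 [ 0.424 -0.201  0.116]]
dropper [[ 0.596 -0.209  0.066]] timer [[ 0.409 -0.049  0.02 ]] deck corners [[ 0.718 -0.067  0.024]
 [ 0.658  0.024  0.024]
 [ 0.349 -0.198  0.024]
 [ 0.406 -0.276  0.024]]
```

View pics/crop1.png

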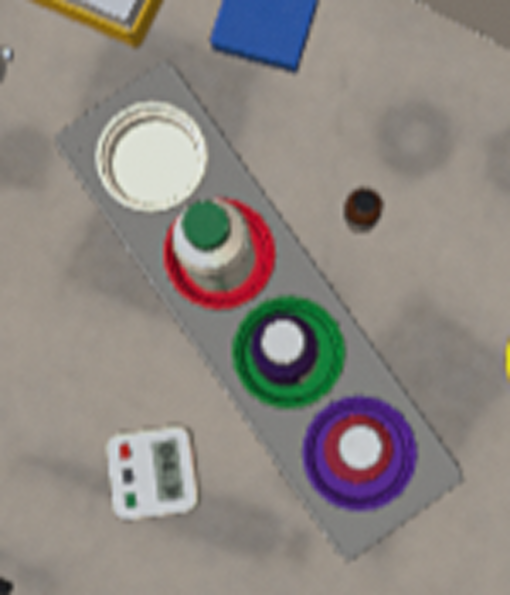

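The crop confirms the arrangement: white spare (empty), then the crimson cup with the white bottle, the green cup with the violet bottle, and the violet cup with the crimson bottle. The yellow cups are well off the caddy. Next I'll refine the cup positions by fitting a line with 90 mm pitch, and check how close the microscope is to the approach path.

```bash
cat >> h.py <<'E'
def plan(target,yaw=None):
    """remaining shift in tool axes (cm) and tool-z turn (deg); yaw = world angle of tool y"""
    s=sensors.get_state(); T=R.from_quat(s["eef_rot"]); M=T.as_matrix()
    print("t",round(s["clock"],2),"pos",np.round(s["tool_pos"],4),"yaw_y",round(np.degrees(np.arctan2(M[1,1],M[0,1])),1),"tilt",np.round(M[:2,2],3),"open",round(s["opening"],3),"ff",round(s["finger_force"],1),"F",np.round(s["contact_force"],1),"q",np.round(s["q"],2))
    print("shift cm",np.round(T.inv().apply(np.array(target)-s["tool_pos"])*100,2), "" if yaw is None else f"turn z {np.degrees(np.arctan2(M[1,1],M[0,1]))-yaw:.1f}")
E
python3 - <<'E'
from h import *
d=vision.snapshot("top")
P=pix2plane(d,[(279.6,160.9),(299.7,189.4),(320,218.5),(340.9,248.2)],.033)[:,:2]
c=P.mean(0); t=np.array([1.5,.5,-.5,-1.5])*.09
u=(t[:,None]*(P-c)).sum(0); u/=np.linalg.norm(u); print("c",c,"yaw row",np.degrees(np.arctan2(u[1],u[0])))
Q=c+t[:,None]*u; print(Q.round(4), "resid",np.abs(Q-P).max())
x=np.array([u[1],-u[0]]); 
print("white",pix2plane(d,[(296.2,180.9)],.132)[0,:2]-Q[1]); 
print(pix2plane(d,[(318.2,215.3),(340.9,246.5)],.116)[:,:2]-Q[2:])
dr=np.array([.596,-.209])-c; print("dropper caddy",dr@x,dr@u)
for z in(.1,.2,.3): print(z,pix2plane(d,[(30,175),(65,190),(150,218),(215,55),(185,75)],z)[:,:2].round(3).tolist())
plan([.40,.0,.26],124.2)
plan([.30,.30,.26])
E
```

```text
c [ 0.53286186 -0.12783156] yaw row 34.3171047705053
[[ 0.6444 -0.0517]
 [ 0.57   -0.1025]
 [ 0.4957 -0.1532]
 [ 0.4214 -0.2039]] resid 0.00023469187956629
white [0.00293648 0.00037009]
[[0.00020903 0.00263746]
 [0.00365951 0.00320661]]
dropper caddy 0.10263500439429746 0.006387140339522305
0.1 [[0.602, 0.532], [0.565, 0.446], [0.496, 0.242], [0.897, 0.1], [0.847, 0.172]]
0.2 [[0.58, 0.449], [0.548, 0.373], [0.487, 0.193], [0.84, 0.068], [0.796, 0.132]]
0.3 [[0.559, 0.365], [0.53, 0.299], [0.478, 0.144], [0.783, 0.036], [0.745, 0.091]]
t 0.2 pos [0.1623 0.6032 0.2572] yaw_y 74.9 tilt [-0.    -0.001] open 1.003 ff 0.0 F [-0.  -0.2 -0.9] q [-1.27  0.69 -0.19  1.57  0.16  0.9  -0.22]
shift cm [-38.62 -52.08  -0.22] turn z -49.3
t 0.2 pos [0.1623 0.6032 0.2572] yaw_y 74.9 tilt [-0.    -0.001] open 1.003 ff 0.0 F [-0.  -0.2 -0.9] q [-1.27  0.69 -0.19  1.57  0.16  0.9  -0.22]
shift cm [-21.17 -25.7   -0.25]
```

step_arm([
  [[-3,-3.7,0],[0,0,0]],
  [[-3,-3.7,0],[0,0,0]],
  [[-3,-3.7,0],[0,0,0]],
  [[-3,-3.7,0],[0,0,0]],
  [[-3,-3.7,0],[0,0,0]],
  [[-3,-3.7,0],[0,0,0]],
  [[-3,-3.7,0],[0,0,0]],
  [[-3,-4.4,0],[0,0,0]],
  [[0,0,0],[0,0,0]],
], claw=1)

```text
clock: 1.32
tool_pos: [0.3163, 0.2441, 0.2576]
eef_rot: [0.135, 0.991, -0.002, -0.0]
contact_force: [-0.5, 0.2, 0.1]
opening: 0.999
finger_force: 0.0
```

```bash
python3 -c "
from h import *
plan([.42,0,.26],124.3);plan([.573,-.102,.26],124.3)"
```

```text
t 1.32 pos [0.3163 0.2441 0.2576] yaw_y 74.5 tilt [-0.001 -0.003] open 0.999 ff 0.0 F [-0.5  0.2  0.1] q [-0.6   0.42 -0.24  2.2   0.19  0.55  0.31]
shift cm [-16.52 -20.75  -0.17] turn z -49.8
t 1.32 pos [0.3163 0.2441 0.2576] yaw_y 74.5 tilt [-0.001 -0.003] open 0.999 ff 0.0 F [-0.5  0.2  0.1] q [-0.6   0.42 -0.24  2.2   0.19  0.55  0.31]
shift cm [-33.99 -26.49  -0.14] turn z -49.8
```

step_arm([
  [[-3.3,-4.1,0],[0,0,0]],
  [[-3.3,-4.1,0],[0,0,0]],
  [[-3.3,-4.1,0],[0,0,0]],
  [[-3.3,-4.1,0],[0,0,0]],
  [[-3.3,-4.1,0],[0,0,0]],
  [[0,0,0],[0,0,-10]],
  [[0,0,0],[0,0,-10]],
  [[0,0,0],[0,0,-10]],
  [[0,0,0],[0,0,-10]],
  [[0,0,0],[0,0,-9.5]],
  [[0,0,0],[0,0,0]],
])

```text
clock: 2.7
tool_pos: [0.4219, 0.0087, 0.2577]
eef_rot: [-0.296, 0.955, 0.001, 0.0]
contact_force: [-0.1, 0.1, -0.2]
opening: 0.997
finger_force: 0.0
```

```bash
python3 -c "
from h import *
plan([.573,-.102,.235],124.3)"
```

```text
t 2.7 pos [0.4219 0.0087 0.2577] yaw_y 124.4 tilt [0.    0.001] open 0.997 ff 0.0 F [-0.1  0.1 -0.2] q [ 0.24  0.47 -0.55  2.13  0.41  0.64  1.58]
shift cm [ -6.21 -17.67   2.26] turn z 0.1
```

step_arm([
  [[-1.55,-4.4,0.5],[0,0,0]],
  [[-1.55,-4.4,0.5],[0,0,0]],
  [[-1.55,-4.4,0.5],[0,0,0]],
  [[-1.55,-4.45,0.7],[0,0,0]],
  [[0,0,0],[0,0,0]],
  [[0,0,0],[0,0,0]],
])

```text
clock: 3.45
tool_pos: [0.572, -0.1015, 0.2354]
eef_rot: [-0.296, 0.955, 0.001, -0.0]
contact_force: [-0.6, 0.4, 0.2]
opening: 0.999
finger_force: 0.0
```

```bash
python3 -c "
from h import *
plan([.573,-.102,.092],124.3)
for n in('scene','top'):
    d=vision.snapshot(n);cv2.imwrite(f'pics/{n}2.png',d['img'][:,:,::-1])
a=cv2.imread('pics/scene2.png')[120:300,220:400];b=cv2.imread('pics/top2.png')[110:290,230:390]
cv2.imwrite('pics/c2.png',cv2.resize(np.hstack([a,b]),None,fx=2.3,fy=2.3,interpolation=2))"
```

```text
t 3.45 pos [ 0.572  -0.1015  0.2354] yaw_y 124.4 tilt [-0.001  0.001] open 0.999 ff 0.0 F [-0.6  0.4  0.2] q [ 0.4   0.7  -0.52  1.72  0.44  0.85  1.85]
shift cm [-0.06 -0.12 14.34] turn z 0.1
```

View pics/c2.png

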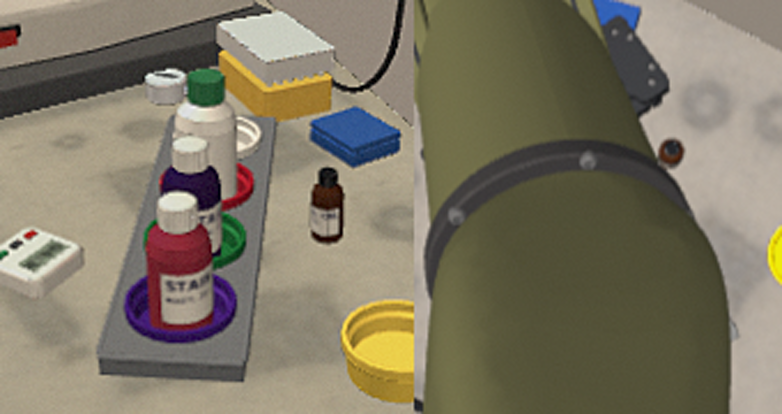

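The scene crop shows all three bottles undisturbed, and the arm covers the top view. The gripper sits above the white bottle with about ±17 mm to spare, so I'll go down and grip.

step_arm([
  [[0,-0.1,3.5],[0,0,0]],
  [[0,0,3.5],[0,0,0]],
  [[0,0,3.5],[0,0,0]],
  [[0,0,2.4],[0,0,0]],
  [[0,0,1.4],[0,0,0]],
  [[0,0,0],[0,0,0]],
  [[0,0,0],[0,0,0]],
])

```text
clock: 4.42
tool_pos: [0.5737, -0.1033, 0.0938]
eef_rot: [-0.296, 0.955, -0.0, 0.001]
contact_force: [-0.6, -0.7, 0.3]
opening: 1.002
finger_force: 0.0
```

```bash
python3 -c "
from h import *
plan([.573,-.102,.092],124.3)
d=vision.snapshot('scene');print(proj(d,[[.573,-.102,.092]]))
a=d['img'][60:260,210:410,::-1]
cv2.imwrite('pics/c3.png',cv2.resize(a,None,fx=2.8,fy=2.8,interpolation=2))"
```

```text
t 4.42 pos [ 0.5737 -0.1033  0.0938] yaw_y 124.4 tilt [0.002 0.   ] open 1.002 ff 0.0 F [-0.6 -0.7  0.3] q [ 0.32  0.89 -0.39  1.81  0.59  0.56  1.72]
shift cm [-0.02  0.14  0.18] turn z 0.1
[[309.66341826 171.84494498]]
```

View pics/c3.png

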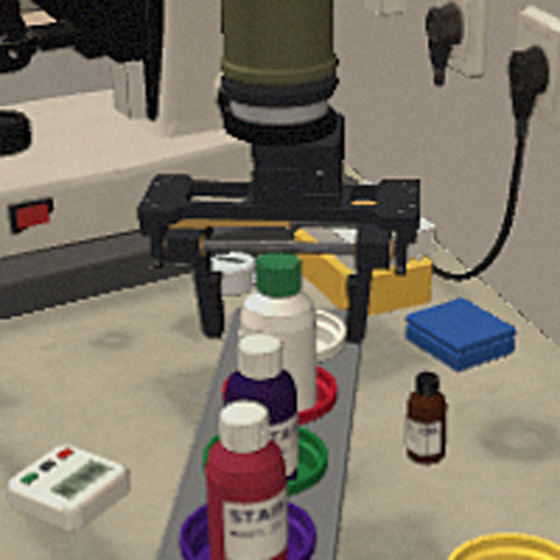

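The fingers straddle the white bottle, with finger tips at about crop (210,330) and (357,335), and the cap is below the gripper body. I'll close on it.

step_arm([
  [[0,0.1,0.25],[0,0,0]],
  [[0,0,0],[0,0,0]],
  [[0,0,0],[0,0,0]],
  [[0,0,0],[0,0,0]],
  [[0,0,0],[0,0,0]],
  [[0,0,0],[0,0,0]],
  [[0,0,0],[0,0,0]],
  [[0,0,0],[0,0,0]],
], claw=-1, grip_force=20)

```text
clock: 5.48
tool_pos: [0.5724, -0.1024, 0.0902]
eef_rot: [-0.296, 0.955, 0.0, -0.0]
contact_force: [-0.5, 1.9, 2.3]
opening: 0.585
finger_force: 19.9
```

```bash
python3 -c "
from h import *
plan([.6444,-.0517,.135],124.3)"
```

```text
t 5.47 pos [ 0.5724 -0.1024  0.0902] yaw_y 124.5 tilt [-0.  0.] open 0.585 ff 19.9 F [-0.5  1.9  2.3] q [ 0.32  0.9  -0.39  1.81  0.59  0.55  1.72]
shift cm [-8.81  0.11 -4.47] turn z 0.2
```

step_arm([
  [[0,0,-0.7],[0,0,0]],
  [[0,0,-1.5],[0,0,0]],
  [[0,0,-2],[0,0,0]],
  [[0,0,-0.8],[0,0,0]],
  [[-1.5,0,0],[0,0,0]],
  [[-3,0,0],[0,0,0]],
  [[-3,0,0],[0,0,0]],
  [[-1.3,0,0],[0,0,0]],
  [[0,0,0],[0,0,0]],
  [[0,0,0],[0,0,0]],
])

```text
clock: 6.72
tool_pos: [0.6439, -0.0541, 0.1397]
eef_rot: [-0.296, 0.955, -0.0, -0.001]
contact_force: [0.5, 0.1, -1.6]
opening: 0.587
finger_force: 19.8
```

```bash
python3 -c "
from h import *
plan([.6444,-.0517,.0902],124.3)
d=vision.snapshot('scene')
a=d['img'][60:260,210:410,::-1]
cv2.imwrite('pics/c4.png',cv2.resize(a,None,fx=2.8,fy=2.8,interpolation=2))"
```

```text
t 6.72 pos [ 0.6439 -0.0541  0.1397] yaw_y 124.4 tilt [-0.002 -0.001] open 0.587 ff 19.8 F [ 0.5  0.1 -1.6] q [ 0.25  0.89 -0.45  1.58  0.5   0.79  1.75]
shift cm [-0.19  0.17  4.95] turn z 0.1
```

View pics/c4.png

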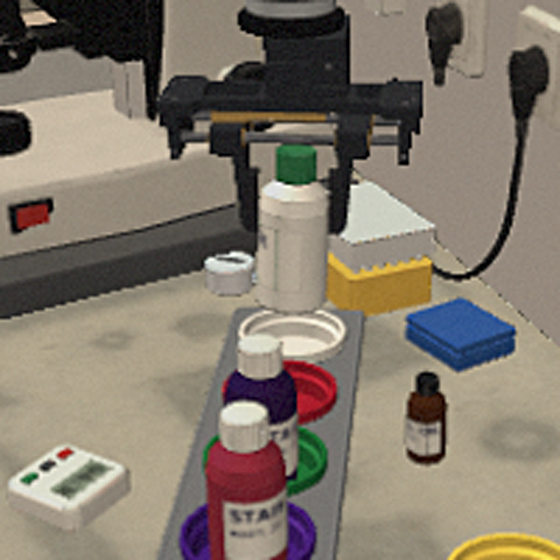

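The white bottle hangs upright above the spare cup, with its base at crop (293,305) and the cup rim at (292,332). I'll correct by 2 mm and lower it.

step_arm([
  [[-0.2,0.2,1],[0,0,0]],
  [[0,0,1.5],[0,0,0]],
  [[0,0,1.1],[0,0,0]],
  [[0,0,0.6],[0,0,0]],
  [[0,0,0.3],[0,0,0]],
  [[0,0,0.3],[0,0,0]],
  [[0,0,0],[0,0,0]],
  [[0,0,0],[0,0,0]],
])

```text
clock: 7.78
tool_pos: [0.6458, -0.0501, 0.0925]
eef_rot: [-0.296, 0.955, -0.0, 0.0]
contact_force: [-0.1, -0.0, -1.9]
opening: 0.586
finger_force: 19.8
```

```bash
python3 -c "
from h import *
plan([.6444,-.0517,.0902],124.3)"
```

```text
t 7.78 pos [ 0.6458 -0.0501  0.0925] yaw_y 124.4 tilt [0.001 0.   ] open 0.586 ff 19.8 F [-0.1 -0.  -1.9] q [ 0.23  0.96 -0.42  1.6   0.54  0.7   1.72]
shift cm [ 0.2  -0.06  0.23] turn z 0.1
```

step_arm([
  [[0.2,0,0.1],[0,0,0]],
  [[0,0,0.1],[0,0,0]],
  [[0,0,0],[0,0,0]],
  [[0,0,0],[0,0,0]],
])

```text
clock: 8.28
tool_pos: [0.644, -0.0514, 0.0903]
eef_rot: [-0.296, 0.955, -0.0, 0.0]
contact_force: [-0.3, -0.7, 0.2]
opening: 0.587
finger_force: 19.9
```

Wrist load went from the bottle's weight to zero, so it's resting in the cup. Release and rise.

step_arm([
  [[0,0,0],[0,0,0]],
  [[0,0,0],[0,0,0]],
  [[0,0,0],[0,0,0]],
  [[0,0,0],[0,0,0]],
  [[0,0,-1],[0,0,0]],
  [[0,0,-2.5],[0,0,0]],
  [[0,0,-3.5],[0,0,0]],
  [[0,0,-3],[0,0,0]],
  [[0,0,0],[0,0,0]],
], claw=1)

```text
clock: 9.4
tool_pos: [0.6457, -0.051, 0.1934]
eef_rot: [-0.296, 0.955, -0.001, 0.003]
contact_force: [-0.1, 1.0, 0.1]
opening: 0.998
finger_force: 0.0
```

```bash
python3 -c "
from h import *
plan([.425,-.201,.19],124.3)"
```

```text
t 9.4 pos [ 0.6457 -0.051   0.1934] yaw_y 124.4 tilt [0.006 0.   ] open 0.998 ff 0.0 F [-0.1  1.   0.1] q [ 0.26  0.83 -0.49  1.55  0.46  0.88  1.78]
shift cm [26.69  0.1   0.2 ] turn z 0.1
```

step_arm([
  [[3,0,0],[0,0,0]],
  [[4.5,0,0],[0,0,0]],
  [[4.5,0,0],[0,0,0]],
  [[4.5,0,0],[0,0,0]],
  [[4.5,0,0],[0,0,0]],
  [[3.7,0,0],[0,0,0]],
  [[2,0.1,0],[0,0,0]],
  [[0,0,0],[0,0,0]],
  [[0,0,0],[0,0,0]],
])

```text
clock: 10.52
tool_pos: [0.4249, -0.2004, 0.1903]
eef_rot: [-0.297, 0.955, 0.0, 0.001]
contact_force: [0.3, 0.5, 1.6]
opening: 1.002
finger_force: 0.0
```

```bash
python3 -c "
from h import *
plan([.425,-.201,.076],124.3)
d=vision.snapshot('scene')
a=d['img'][60:280,200:420,::-1]
cv2.imwrite('pics/c5.png',cv2.resize(a,None,fx=2.6,fy=2.6,interpolation=2))"
```

```text
t 10.53 pos [ 0.4249 -0.2004  0.1903] yaw_y 124.5 tilt [0.002 0.001] open 1.002 ff 0.0 F [0.3 0.5 1.6] q [ 0.65  0.64 -0.48  2.08  0.56  0.55  1.93]
shift cm [ 0.05 -0.05 11.43] turn z 0.2
```

View pics/c5.png

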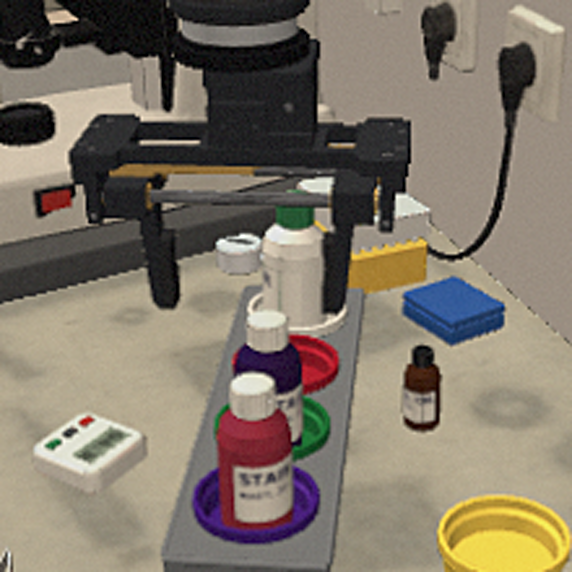

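The white bottle stands upright in the spare cup at crop (292,290), and the open gripper is centred over the crimson bottle's cap at (254,395). Descend.

step_arm([
  [[0,0,3],[0,0,0]],
  [[0,0,3.5],[0,0,0]],
  [[0,0,2.8],[0,0,0]],
  [[0,0,1.5],[0,0,0]],
  [[0,0,0.6],[0,0,0]],
  [[0,0,0],[0,0,0]],
  [[0,0,0],[0,0,0]],
])

```text
clock: 11.45
tool_pos: [0.4238, -0.2014, 0.0767]
eef_rot: [-0.296, 0.955, -0.0, 0.001]
contact_force: [1.0, 0.2, -0.5]
opening: 0.999
finger_force: 0.0
```

```bash
python3 -c "
from h import *
plan([.425,-.201,.076],124.3)"
```

```text
t 11.45 pos [ 0.4238 -0.2014  0.0767] yaw_y 124.5 tilt [ 0.001 -0.   ] open 0.999 ff 0.0 F [ 1.   0.2 -0.5] q [ 0.47  0.84 -0.21  2.16  0.78  0.22  1.74]
shift cm [-0.12 -0.04  0.07] turn z 0.2
```

step_arm([
  [[-0.1,0,0.1],[0,0,0]],
  [[0,0,0],[0,0,0]],
  [[0,0,0],[0,0,0]],
  [[0,0,0],[0,0,0]],
  [[0,0,0],[0,0,0]],
  [[0,0,0],[0,0,0]],
  [[0,0,0],[0,0,0]],
  [[0,0,0],[0,0,0]],
], claw=-1)

```text
clock: 12.45
tool_pos: [0.4239, -0.2008, 0.0752]
eef_rot: [-0.296, 0.955, 0.0, -0.0]
contact_force: [-1.1, -0.3, 0.9]
opening: 0.519
finger_force: 20.0
```

```bash
python3 -c "
from h import *
plan([.425,-.201,.205],124.3)"
```

```text
t 12.45 pos [ 0.4239 -0.2008  0.0752] yaw_y 124.4 tilt [-0.  0.] open 0.519 ff 20.0 F [-1.1 -0.3  0.9] q [ 0.47  0.84 -0.2   2.16  0.78  0.22  1.74]
shift cm [ -0.08  -0.08 -12.98] turn z 0.1
```

step_arm([
  [[0,0,-0.7],[0,0,0]],
  [[0,0,-2],[0,0,0]],
  [[0,0,-3],[0,0,0]],
  [[0,0,-3.5],[0,0,0]],
  [[0,0,-2.8],[0,0,0]],
  [[0,0,-1],[0,0,0]],
  [[0,0,0],[0,0,0]],
  [[0,0,0],[0,0,0]],
])

```text
clock: 13.45
tool_pos: [0.4233, -0.2008, 0.2043]
eef_rot: [-0.296, 0.955, 0.001, -0.001]
contact_force: [-0.6, 0.6, -1.2]
opening: 0.515
finger_force: 19.9
```

```bash
python3 -c "
from h import *
plan([.570,-.1025,.205],124.3)"
```

```text
t 13.45 pos [ 0.4233 -0.2008  0.2043] yaw_y 124.4 tilt [-0.002  0.001] open 0.515 ff 19.9 F [-0.6  0.6 -1.2] q [ 0.68  0.62 -0.52  2.07  0.55  0.59  1.94]
shift cm [-17.66  -0.19  -0.09] turn z 0.1
```

step_arm([
  [[-1.5,0,-0.1],[0,0,0]],
  [[-3,0,0],[0,0,0]],
  [[-3.5,-0.1,0],[0,0,0]],
  [[-3.5,0,0],[0,0,0]],
  [[-3.2,-0.1,0],[0,0,0]],
  [[-2,0,0],[0,0,0]],
  [[-1,0,0],[0,0,0]],
  [[0,0,0],[0,0,0]],
  [[0,0,0],[0,0,0]],
])

```text
clock: 14.58
tool_pos: [0.5702, -0.1032, 0.2059]
eef_rot: [-0.296, 0.955, -0.0, -0.001]
contact_force: [0.2, -0.6, -0.7]
opening: 0.518
finger_force: 19.9
```

```bash
python3 -c "
from h import *
plan([.570,-.1025,.0752],124.3)
d=vision.snapshot('scene')
a=d['img'][60:280,200:420,::-1]
cv2.imwrite('pics/c6.png',cv2.resize(a,None,fx=2.6,fy=2.6,interpolation=2))"
```

```text
t 14.57 pos [ 0.5702 -0.1032  0.2059] yaw_y 124.4 tilt [-0.001 -0.001] open 0.518 ff 19.9 F [ 0.2 -0.6 -0.7] q [ 0.4   0.74 -0.52  1.75  0.49  0.79  1.81]
shift cm [-0.04  0.06 13.07] turn z 0.1
```

View pics/c6.png

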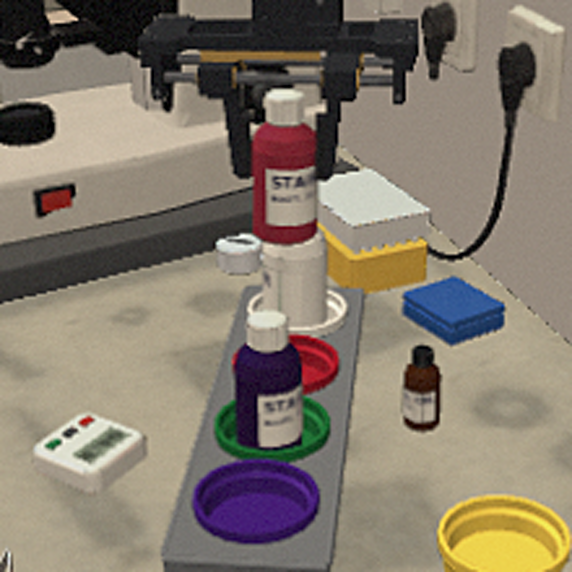

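The crimson bottle is upright above the crimson cup (visible at (300,362)), and the violet bottle is undisturbed at (268,385). Lower it.

step_arm([
  [[0,0,2],[0,0,0]],
  [[0,0,3.2],[0,0,0]],
  [[0,0,3],[0,0,0]],
  [[0,0,2],[0,0,0]],
  [[0,0,1.4],[0,0,0]],
  [[0,0,0.7],[0,0,0]],
  [[0,0,0.4],[0,0,0]],
  [[0,0,0.1],[0,0,0]],
  [[0,0,0],[0,0,0]],
  [[0,0,0],[0,0,0]],
])

```text
clock: 15.88
tool_pos: [0.5713, -0.1024, 0.0786]
eef_rot: [-0.296, 0.955, -0.0, 0.0]
contact_force: [0.8, 0.1, -0.7]
opening: 0.516
finger_force: 19.9
```

```bash
python3 -c "
from h import *
plan([.570,-.1025,.0752],124.3)"
```

```text
t 15.88 pos [ 0.5713 -0.1024  0.0786] yaw_y 124.4 tilt [ 0.001 -0.   ] open 0.516 ff 19.9 F [ 0.8  0.1 -0.7] q [ 0.32  0.91 -0.39  1.82  0.63  0.53  1.69]
shift cm [0.11 0.07 0.34] turn z 0.1
```

step_arm([
  [[0.1,0,0.1],[0,0,0]],
  [[0,0,0.1],[0,0,0]],
  [[0,0,0.1],[0,0,0]],
  [[0,0,0],[0,0,0]],
  [[0,0,0],[0,0,0]],
])

```text
clock: 16.5
tool_pos: [0.5702, -0.103, 0.0753]
eef_rot: [-0.296, 0.955, -0.0, -0.0]
contact_force: [-0.4, 0.5, 0.2]
opening: 0.518
finger_force: 20.0
```

step_arm([
  [[0,0,0.05],[0,0,0]],
  [[0,0,0],[0,0,0]],
  [[0,0,0],[0,0,0]],
])

```text
clock: 16.88
tool_pos: [0.5703, -0.103, 0.0752]
eef_rot: [-0.296, 0.955, -0.0, 0.0]
contact_force: [-1.9, 0.4, 5.9]
opening: 0.517
finger_force: 20.0
```

step_arm([
  [[0,0,0],[0,0,0]],
  [[0,0,0],[0,0,0]],
  [[0,0,0],[0,0,0]],
  [[0,0,0],[0,0,0]],
  [[0,0,-1],[0,0,0]],
  [[0,0,-2.5],[0,0,0]],
  [[0,0,-3.5],[0,0,0]],
  [[0,0,-2.5],[0,0,0]],
  [[0,0,-1],[0,0,0]],
  [[0,0,0],[0,0,0]],
], claw=1)

```text
clock: 18.12
tool_pos: [0.5704, -0.1031, 0.1801]
eef_rot: [-0.296, 0.955, -0.0, 0.0]
contact_force: [-0.1, 0.3, 0.1]
opening: 1.001
finger_force: 0.0
```

```bash
python3 -c "
from h import *
plan([.4958,-.151,.185],124.3)"
```

```text
t 18.12 pos [ 0.5704 -0.1031  0.1801] yaw_y 124.4 tilt [ 0.001 -0.   ] open 1.001 ff 0.0 F [-0.1  0.3  0.1] q [ 0.39  0.77 -0.5   1.77  0.52  0.74  1.78]
shift cm [ 8.86  0.27 -0.49] turn z 0.1
```

step_arm([
  [[2.5,0,0],[0,0,0]],
  [[3.5,0.2,0],[0,0,0]],
  [[2.5,0.1,0],[0,0,0]],
  [[0.4,0,0],[0,0,0]],
  [[0,0,0],[0,0,0]],
  [[0,0,0],[0,0,0]],
])

```text
clock: 18.88
tool_pos: [0.4963, -0.1498, 0.1796]
eef_rot: [-0.297, 0.955, 0.0, 0.001]
contact_force: [-0.8, 0.1, -0.5]
opening: 1.001
finger_force: 0.0
```

```bash
python3 -c "
from h import *
plan([.4958,-.151,.0755],124.3)
d=vision.snapshot('scene')
a=d['img'][60:280,200:420,::-1]
cv2.imwrite('pics/c7.png',cv2.resize(a,None,fx=2.6,fy=2.6,interpolation=2))"
```

```text
t 18.88 pos [ 0.4963 -0.1498  0.1796] yaw_y 124.5 tilt [0.001 0.001] open 1.001 ff 0.0 F [-0.8  0.1 -0.5] q [ 0.51  0.71 -0.49  1.95  0.56  0.62  1.82]
shift cm [ 0.13 -0.07 10.41] turn z 0.2
```

View pics/c7.png

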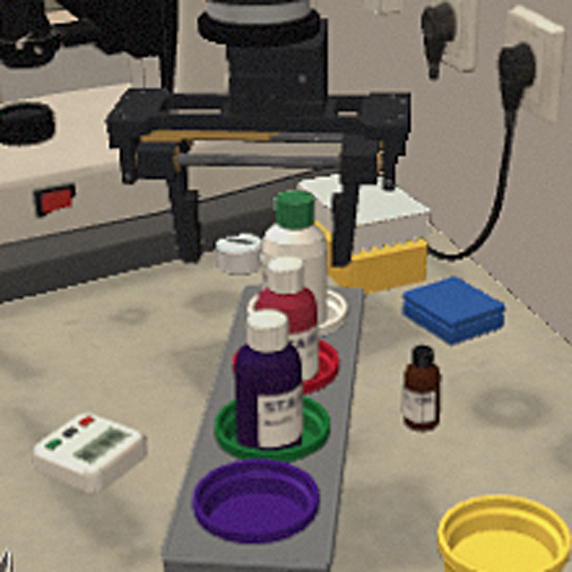

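The crimson bottle stands upright in the crimson cup at (287,330), and the gripper is centred over the violet bottle at (268,330). Descend and grip.

step_arm([
  [[0.1,-0.05,3],[0,0,0]],
  [[0,0,3.2],[0,0,0]],
  [[0,0,2.5],[0,0,0]],
  [[0,0,1.2],[0,0,0]],
  [[0,0,0.4],[0,0,0]],
  [[0,0,0],[0,0,0]],
  [[0,0,0],[0,0,0]],
])

```text
clock: 19.8
tool_pos: [0.4951, -0.152, 0.0774]
eef_rot: [-0.296, 0.955, -0.0, 0.001]
contact_force: [-0.3, 0.2, 0.3]
opening: 1.001
finger_force: 0.0
```

```bash
python3 -c "
from h import *
plan([.4958,-.151,.0755],124.3)"
```

```text
t 19.8 pos [ 0.4951 -0.152   0.0774] yaw_y 124.4 tilt [ 0.001 -0.   ] open 1.001 ff 0.0 F [-0.3  0.2  0.3] q [ 0.4   0.87 -0.32  2.01  0.72  0.37  1.68]
shift cm [-0.11  0.04  0.19] turn z 0.1
```

step_arm([
  [[-0.1,0,0.2],[0,0,0]],
  [[0,0,0],[0,0,0]],
  [[0,0,0],[0,0,0]],
  [[0,0,0],[0,0,0]],
  [[0,0,0],[0,0,0]],
  [[0,0,0],[0,0,0]],
  [[0,0,0],[0,0,0]],
  [[0,0,0],[0,0,0]],
], claw=-1)

```text
clock: 20.8
tool_pos: [0.4954, -0.1512, 0.0747]
eef_rot: [-0.296, 0.955, 0.0, -0.0]
contact_force: [0.4, 0.4, 0.8]
opening: 0.533
finger_force: 19.8
```

step_arm([
  [[0,0,-0.7],[0,0,0]],
  [[0,0,-1.5],[0,0,0]],
  [[0,0,-2],[0,0,0]],
  [[0,0,-0.8],[0,0,0]],
  [[1.5,0,0],[0,0,0]],
  [[3,0,0],[0,0,0]],
  [[3,0,0],[0,0,0]],
  [[1.5,0,0],[0,0,0]],
  [[0,0,0],[0,0,0]],
  [[0,0,0],[0,0,0]],
])

```text
clock: 22.05
tool_pos: [0.4225, -0.2015, 0.1247]
eef_rot: [-0.297, 0.955, 0.0, 0.001]
contact_force: [-0.0, -0.0, -1.7]
opening: 0.531
finger_force: 19.8
```

```bash
python3 -c "
from h import *
plan([.4214,-.2039,.0755],124.3)
d=vision.snapshot('scene')
a=d['img'][60:280,200:420,::-1]
cv2.imwrite('pics/c8.png',cv2.resize(a,None,fx=2.6,fy=2.6,interpolation=2))"
```

```text
t 22.05 pos [ 0.4225 -0.2015  0.1247] yaw_y 124.5 tilt [0.002 0.001] open 0.531 ff 19.8 F [-0.  -0.  -1.7] q [ 0.57  0.75 -0.37  2.14  0.73  0.37  1.78]
shift cm [ 0.24 -0.14  4.92] turn z 0.2
```

View pics/c8.png

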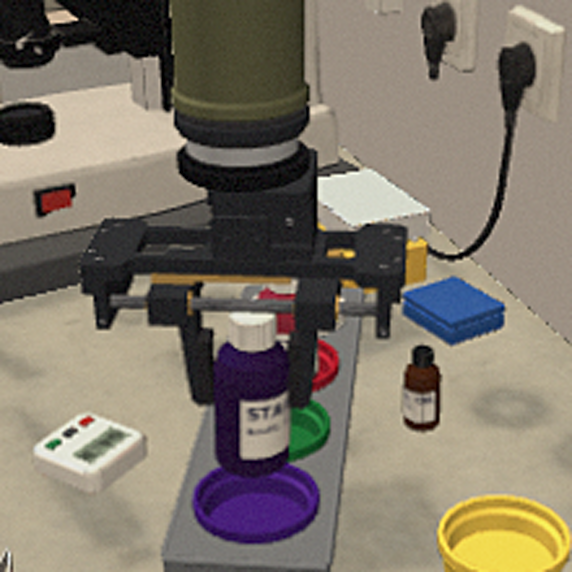

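The violet bottle is upright over the violet cup, with its base at (252,470) and the cup at (257,500). Lower it with a 2 mm correction.

step_arm([
  [[0.2,-0.1,1],[0,0,0]],
  [[0,0,1.5],[0,0,0]],
  [[0,0,1.2],[0,0,0]],
  [[0,0,0.6],[0,0,0]],
  [[0,0,0.3],[0,0,0]],
  [[0,0,0.2],[0,0,0]],
  [[0,0,0],[0,0,0]],
  [[0,0,0],[0,0,0]],
])

```text
clock: 23.1
tool_pos: [0.4202, -0.2042, 0.0769]
eef_rot: [-0.296, 0.955, -0.0, 0.0]
contact_force: [0.7, -0.9, -1.2]
opening: 0.533
finger_force: 19.8
```

```bash
python3 -c "
from h import *
plan([.4214,-.2039,.0747],124.3)"
```

```text
t 23.1 pos [ 0.4202 -0.2042  0.0769] yaw_y 124.4 tilt [ 0. -0.] open 0.533 ff 19.8 F [ 0.7 -0.9 -1.2] q [ 0.49  0.84 -0.22  2.16  0.82  0.22  1.7 ]
shift cm [-0.11 -0.04  0.22] turn z 0.1
```

step_arm([
  [[-0.1,0,0.1],[0,0,0]],
  [[0,0,0.1],[0,0,0]],
  [[0,0,0.05],[0,0,0]],
  [[0,0,0],[0,0,0]],
  [[0,0,0],[0,0,0]],
])

```text
clock: 23.72
tool_pos: [0.4211, -0.2035, 0.0746]
eef_rot: [-0.296, 0.955, -0.0, 0.0]
contact_force: [-1.1, 1.0, 5.1]
opening: 0.538
finger_force: 19.8
```

step_arm([
  [[0,0,0],[0,0,0]],
  [[0,0,0],[0,0,0]],
  [[0,0,0],[0,0,0]],
  [[0,0,0],[0,0,0]],
  [[0,0,-1],[0,0,0]],
  [[0,0,-2.5],[0,0,0]],
  [[0,0,-3.5],[0,0,0]],
  [[0,0,-3],[0,0,0]],
  [[0,0,-1.5],[0,0,0]],
  [[0,0,0],[0,0,0]],
], claw=1)

```text
clock: 24.98
tool_pos: [0.4214, -0.204, 0.1906]
eef_rot: [-0.296, 0.955, -0.001, 0.001]
contact_force: [-0.7, -0.5, 0.1]
opening: 1.0
finger_force: 0.0
```

step_arm([
  [[-3,0,0],[0,0,0]],
  [[-4.5,0,0],[0,0,0]],
  [[-4.5,0,0],[0,0,0]],
  [[-4.5,0,0],[0,0,0]],
  [[-4.5,0,0],[0,0,0]],
  [[-3.5,0,0],[0,0,0]],
  [[-2,0,0],[0,0,0]],
  [[0,0,0],[0,0,0]],
  [[0,0,0],[0,0,0]],
])

```text
clock: 26.1
tool_pos: [0.6382, -0.0547, 0.1884]
eef_rot: [-0.296, 0.955, -0.0, -0.001]
contact_force: [-0.5, -0.0, 0.1]
opening: 0.998
finger_force: 0.0
```

```bash
python3 -c "
from h import *
plan([.6444,-.0517,.0905],124.3)"
```

```text
t 26.1 pos [ 0.6382 -0.0547  0.1884] yaw_y 124.4 tilt [-0.002 -0.001] open 0.998 ff 0.0 F [-0.5 -0.   0.1] q [ 0.29  0.83 -0.53  1.57  0.5   0.88  1.75]
shift cm [-0.71 -0.11  9.79] turn z 0.1
```

step_arm([
  [[-0.7,-0.1,0],[0,0,0]],
  [[0,0,2.5],[0,0,0]],
  [[0,0,3],[0,0,0]],
  [[0,0,2.4],[0,0,0]],
  [[0,0,1.2],[0,0,0]],
  [[0,0,0.4],[0,0,0]],
  [[0,0,0],[0,0,0]],
  [[0,0,0],[0,0,0]],
])

```text
clock: 27.1
tool_pos: [0.6465, -0.0505, 0.0952]
eef_rot: [-0.296, 0.955, -0.0, 0.001]
contact_force: [0.0, -0.3, 0.3]
opening: 0.999
finger_force: 0.0
```

```bash
python3 -c "
from h import *
plan([.6444,-.0517,.0905],124.3)
d=vision.snapshot('scene')
a=d['img'][60:280,200:420,::-1]
cv2.imwrite('pics/c9.png',cv2.resize(a,None,fx=2.6,fy=2.6,interpolation=2))"
```

```text
t 27.1 pos [ 0.6465 -0.0505  0.0952] yaw_y 124.4 tilt [0.002 0.   ] open 0.999 ff 0.0 F [ 0.  -0.3  0.3] q [ 0.25  0.96 -0.46  1.6   0.58  0.72  1.68]
shift cm [0.24 0.02 0.47] turn z 0.1
```

View pics/c9.png

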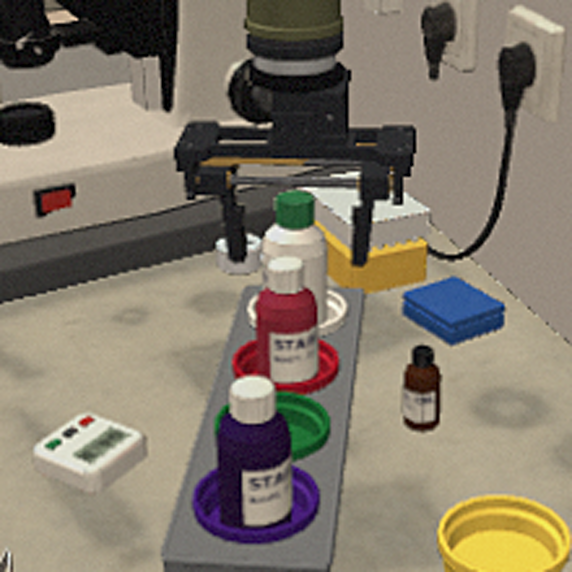

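The violet bottle is upright in the violet cup (255,455), the crimson bottle is home, and the green cup is free at (285,425). The fingers straddle the white bottle, so I'll grip it.

step_arm([
  [[0.2,0,0.4],[0,0,0]],
  [[0,0,0],[0,0,0]],
  [[0,0,0],[0,0,0]],
  [[0,0,0],[0,0,0]],
  [[0,0,0],[0,0,0]],
  [[0,0,0],[0,0,0]],
  [[0,0,0],[0,0,0]],
  [[0,0,0],[0,0,0]],
], claw=-1)

```text
clock: 28.15
tool_pos: [0.6441, -0.0514, 0.0902]
eef_rot: [-0.296, 0.955, 0.0, 0.0]
contact_force: [-1.3, 1.0, 0.6]
opening: 0.585
finger_force: 19.9
```

step_arm([
  [[0,0,-0.7],[0,0,0]],
  [[0,0,-2],[0,0,0]],
  [[0,0,-3],[0,0,0]],
  [[0,0,-3.5],[0,0,0]],
  [[0,0,-2.8],[0,0,0]],
  [[0,0,-1],[0,0,0]],
  [[0,0,0],[0,0,0]],
  [[0,0,0],[0,0,0]],
])

```text
clock: 29.15
tool_pos: [0.6434, -0.052, 0.2191]
eef_rot: [-0.296, 0.955, 0.0, -0.001]
contact_force: [-0.1, -0.8, -2.1]
opening: 0.584
finger_force: 19.9
```

```bash
python3 -c "
from h import *
plan([.4957,-.1532,.22],124.3)"
```

```text
t 29.15 pos [ 0.6434 -0.052   0.2191] yaw_y 124.4 tilt [-0.002 -0.   ] open 0.584 ff 19.9 F [-0.1 -0.8 -2.1] q [ 0.29  0.81 -0.55  1.52  0.48  0.95  1.77]
shift cm [17.91  0.   -0.06] turn z 0.1
```

Held with its weight on the wrist. Its underside is about 22 mm above the crimson cap as it passes over.

step_arm([
  [[1.5,0,0],[0,0,0]],
  [[3,0,0],[0,0,0]],
  [[3.5,0,0],[0,0,0]],
  [[3.5,0,0],[0,0,0]],
  [[3.2,0,0],[0,0,0]],
  [[2,0,0],[0,0,0]],
  [[1.2,0,0],[0,0,0]],
  [[0,0,0],[0,0,0]],
  [[0,0,0],[0,0,0]],
])

```text
clock: 30.28
tool_pos: [0.4978, -0.152, 0.2203]
eef_rot: [-0.297, 0.955, 0.0, 0.001]
contact_force: [-0.1, -0.7, -1.8]
opening: 0.584
finger_force: 19.9
```

```bash
python3 -c "
from h import *
plan([.4957,-.1532,.0902],124.3)
d=vision.snapshot('scene')
a=d['img'][60:280,200:420,::-1]
cv2.imwrite('pics/c10.png',cv2.resize(a,None,fx=2.6,fy=2.6,interpolation=2))"
```

```text
t 30.27 pos [ 0.4978 -0.152   0.2203] yaw_y 124.5 tilt [0.002 0.001] open 0.584 ff 19.9 F [-0.1 -0.7 -1.8] q [ 0.56  0.65 -0.57  1.91  0.51  0.72  1.86]
shift cm [ 0.26  0.02 13.01] turn z 0.2
```

View pics/c10.png

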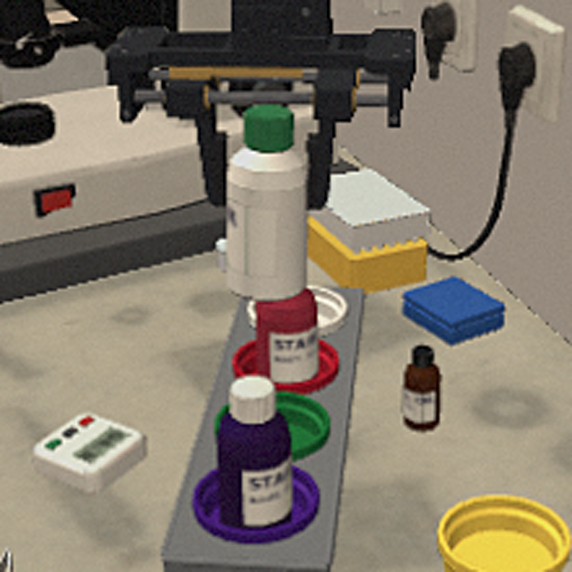

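The white bottle is upright above the green cup. Lower it to just above the rim first, then correct.

step_arm([
  [[0.2,0,2],[0,0,0]],
  [[0,0,3.2],[0,0,0]],
  [[0,0,2.8],[0,0,0]],
  [[0,0,1.5],[0,0,0]],
  [[0,0,0.5],[0,0,0]],
  [[0,0,0],[0,0,0]],
  [[0,0,0],[0,0,0]],
])

```text
clock: 31.2
tool_pos: [0.4956, -0.1541, 0.121]
eef_rot: [-0.296, 0.955, -0.0, 0.001]
contact_force: [-0.4, -0.5, -2.0]
opening: 0.584
finger_force: 19.9
```

```bash
python3 -c "
from h import *
plan([.4957,-.1532,.0902],124.3)"
```

```text
t 31.2 pos [ 0.4956 -0.1541  0.121 ] yaw_y 124.4 tilt [ 0.002 -0.   ] open 0.584 ff 19.9 F [-0.4 -0.5 -2. ] q [ 0.47  0.8  -0.42  1.99  0.67  0.49  1.73]
shift cm [-0.06  0.07  3.08] turn z 0.1
```

step_arm([
  [[-0.05,0.05,0.8],[0,0,0]],
  [[0,0,0.9],[0,0,0]],
  [[0,0,0.6],[0,0,0]],
  [[0,0,0.3],[0,0,0]],
  [[0,0,0.2],[0,0,0]],
  [[0,0,0.15],[0,0,0]],
  [[0,0,0],[0,0,0]],
  [[0,0,0],[0,0,0]],
])

```text
clock: 32.2
tool_pos: [0.4951, -0.1534, 0.0908]
eef_rot: [-0.296, 0.955, -0.0, 0.0]
contact_force: [-0.2, -0.2, -2.1]
opening: 0.585
finger_force: 19.9
```

```bash
python3 -c "
from h import *
plan([.4957,-.1532,.0902],124.3)"
```

```text
t 32.2 pos [ 0.4951 -0.1534  0.0908] yaw_y 124.4 tilt [0. 0.] open 0.585 ff 19.9 F [-0.2 -0.2 -2.1] q [ 0.43  0.85 -0.36  2.    0.72  0.42  1.68]
shift cm [-0.06 -0.02  0.06] turn z 0.1
```

step_arm([
  [[0,0,0.05],[0,0,0]],
  [[0,0,0.05],[0,0,0]],
  [[0,0,0],[0,0,0]],
  [[0,0,0],[0,0,0]],
])

```text
clock: 32.7
tool_pos: [0.4952, -0.1533, 0.0901]
eef_rot: [-0.296, 0.955, -0.0, 0.0]
contact_force: [-1.1, 0.2, 4.8]
opening: 0.587
finger_force: 20.0
```

Seated. Release, rise and clear to the side.

step_arm([
  [[0,0,0],[0,0,0]],
  [[0,0,0],[0,0,0]],
  [[0,0,0],[0,0,0]],
  [[0,0,0],[0,0,0]],
  [[0,0,-1],[0,0,0]],
  [[0,0,-2.5],[0,0,0]],
  [[0,0,-3.5],[0,0,0]],
  [[0,0,-4],[0,0,0]],
  [[0,0,-3.5],[0,0,0]],
  [[0,0,-2],[0,0,0]],
  [[0,0,0],[0,0,0]],
], claw=1)

```text
clock: 34.08
tool_pos: [0.4958, -0.1534, 0.2564]
eef_rot: [-0.296, 0.955, -0.001, 0.002]
contact_force: [0.3, 0.8, -1.1]
opening: 0.996
finger_force: 0.0
```

step_arm([
  [[0,3,0],[0,0,0]],
  [[0,4,0],[0,0,0]],
  [[0,4,0],[0,0,0]],
  [[0,4,0],[0,0,0]],
  [[0,3,0],[0,0,0]],
  [[0,0,0],[0,0,0]],
  [[0,0,0],[0,0,0]],
])

```text
clock: 34.95
tool_pos: [0.3935, -0.0056, 0.2543]
eef_rot: [-0.296, 0.955, -0.0, -0.0]
contact_force: [-0.6, -0.3, -0.0]
opening: 0.998
finger_force: 0.0
```

```bash
python3 -c "
from h import *
plan([.4957,-.1532,.26],124.3)
d=vision.snapshot('scene');e=vision.snapshot('top')
a=d['img'][100:300,200:420,::-1];b=e['img'][110:310,240:380,::-1]
cv2.imwrite('pics/c11.png',cv2.resize(np.hstack([a,b]),None,fx=2.2,fy=2.2,interpolation=2))"
```

```text
t 34.95 pos [ 0.3935 -0.0056  0.2543] yaw_y 124.4 tilt [-0.001 -0.   ] open 0.998 ff 0.0 F [-0.6 -0.3 -0. ] q [ 0.32  0.46 -0.61  2.21  0.46  0.6   1.54]
shift cm [ -0.09 -17.95  -0.57] turn z 0.1
```

View pics/c11.png

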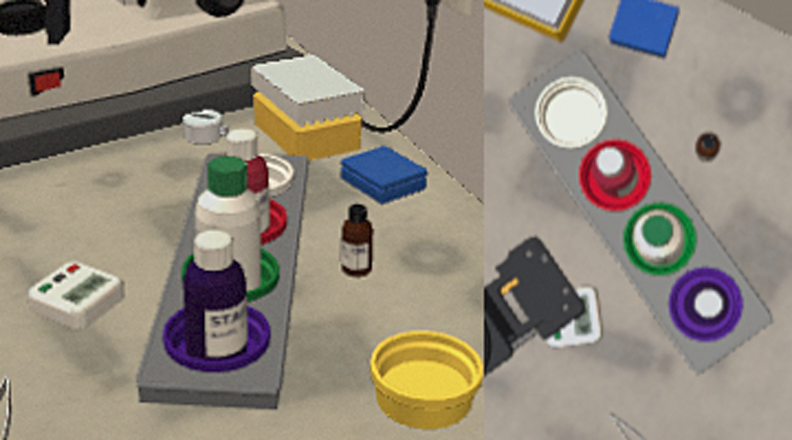

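Both views show the same result. Crimson bottle is in the crimson cup (615,172), white bottle with the green cap in green (658,238), violet in violet (706,303), and the spare is empty (571,112). The timer and dropper haven't moved, and the arm is clear.

```bash
python3 -c "
from plant import finish_job
print(finish_job())"
```

```text
the job is handed in; nothing more can be done
None
```

All three bottles now stand upright in the cups of their own colours, the spare cup is empty, the timer and oil bottle were left where they were, and I handed the job in at about 35 s of the 96 s allowed.

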